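# Change over the slip-ring test fixture

## Robot

A 7-joint arm with a two-finger parallel gripper is mounted at the origin on the work surface. World frame = base frame: x ahead of the robot, y to its left, z up, the work surface at z = 0. Lengths are in mm, angles in rad, forces in N, time in s.
With the tool pointing down it reaches from about 400 to 875 mm from the base axis. Payload 19.3 kg.
Tool frame: the origin (TCP) lies at the very end of the fingers, on their centre line; the grasp point (between the pads) lies 19 mm behind it (grip_point_offset is the z of the grasp point in the tool frame, in mm); z points along the fingers, y is the line along which they close (so a half turn about z gives the same grasp; the last joint's range is limited). The gripper opens to 85 mm and grips with 20 to 120 N. Pads are 22 mm wide; open, the fingers measure 114 mm over their backs; the gripper's body (76 mm by 85 mm) begins 54 mm behind the grasp point. The pads swing forward as they close: fully open they stand 13 mm farther back than shut.
Start: joints at [1.041, 0.521, -0.036, 1.599, 0.021, 1.021, -0.113], TCP at [277.328, -560.093, 231.291] pointing down, gripper open.
Joint ranges: [-2.91, 2.91], [-0.3, 2.13], [-1.5, 1.42], [0.17, 2.43], [-1.26, 4.41], [0.16, 1.93], [-2.52, 2.52]. Speed limits (rad/s): [1.89, 1.89, 2.39, 2.39, 3.01, 3.01, 3.01].

## Interface

Orientations are given as a 3x3 rotation matrix whose columns are the frame's x, y, z axes.
In Python, from workcell import movep, movel, goto_joints, open_gripper, clamp, wait, inverse_kinematics, read_state, camera, PlanningError, finish_job, grip_point_offset gives the robot as it stands. Calls block until the motion is done:
- movep(position, orientation): joint-space move of the TCP to a pose.
- movel(position, frame=None, max_speed=150, guard=None): straight line of the TCP; frame=None keeps the orientation; max_speed is the mean speed in mm/s. With guard (N) it stops when the force on the tool has changed by that much, and returns True; else False.
- goto_joints(angles): joint-space move.
- open_gripper() and clamp(): open the fingers fully, or close them until they stop; the grip force is fixed at half the most.
- wait(seconds).
- inverse_kinematics(position, orientation): joint angles nearest the present ones, or None.
- read_state(): the state.
- camera(name): name is "scene" or "top" or "wrist"; returns a dict with "image" (480x640x3 uint8, blue, green, red), "range_z" (480x640 float32, mm along the optical axis (not along the pixel's ray), 0 where there is no reading), "fx", "fy", "cx", "cy" (pixels), "cam_to_world" (4x4, takes a point from camera to world coordinates). Camera axes: x right, y up, looking along -z (the intrinsics and any distortion apply to the point x, -y, -z); pixel columns grow to the right and rows downward; lengths in mm; the calibration is good to about 2 mm. A picture is of the moment at which its call begins.
A pose or a line that the arm cannot do raises PlanningError and nothing moves.
- finish_job(): hands the job in; it is judged then, once.
The state is a dict: "time": time; "qpos": joint angles; "qvel": joint speeds; "joint_efforts": joint torques, N m; "eef_pos": TCP position; "tool_rot": TCP orientation; "ft_force": force on the tool from outside, world axes, zero at the start; "torque": the same for the moment, N m; "finger_gap": finger opening in mm; "gripper_force": force on a finger pad.
Only numpy, scipy, OpenCV 4.12 (cv2) and the standard library are available. Lean on these libraries where they do the work, as an engineer would, in place of code of your own. Each camera call takes 0.05 s, during which the arm holds its last target. There are 200 camera calls.

## Task

The test run is over: switch off the red isolator, loosen the black clamp knob, slide the contact bar of the fixture fully back, and stand the finished slip rings (the ones in the fixture) upright in the blue tote. Stand every slip ring waiting on the bench in a bay of its own, slide the bar up until it presses them all home in their bays, tighten the knob again and switch the isolator back on. Keep the isolator off whenever the clamp is loose, and leave everything else on the bench where it is.

Things in the scene. Friction and masses are not known exactly. Their poses are not given: they have to be found in the camera images.
- station: Test fixture, fixed: grey base plate 300 (x) x 270 (y) x 12 mm, origin at the centre of its underside, x away from the robot at yaw 0. At its +x edge a fence, top 58 mm above the bench, with three bays 85 mm apart open to -x: 66 mm wide between round-nosed dividers of the same height (noses at x = 84 mm), flat white back at x = 123.4 mm. A contact bar slides along x before them.
- nest1 (a point): Bay 1 of the fixture: where the centre of the underside of a slip ring stands when it is pressed home against the back, midway between the dividers, on the base plate (12 mm above the bench); station x = 95.4 mm, y = -85 mm. A ring has 5 mm of play on either side; it may be set down 5 to 15 mm short (towards -x): the bar pushes it home.
- nest2 (a point): Bay 2 of the fixture: where the centre of the underside of a slip ring stands when it is pressed home against the back, midway between the dividers, on the base plate (12 mm above the bench); station x = 95.4 mm, y = 0 mm. A ring has 5 mm of play on either side; it may be set down 5 to 15 mm short (towards -x): the bar pushes it home.
- nest3 (a point): Bay 3 of the fixture: where the centre of the underside of a slip ring stands when it is pressed home against the back, midway between the dividers, on the base plate (12 mm above the bench); station x = 95.4 mm, y = 85 mm. A ring has 5 mm of play on either side; it may be set down 5 to 15 mm short (towards -x): the bar pushes it home.
- contact_bar (a joint): Slide of the contact bar along station +x (m): 0 fully back, 0.060 touching rings that are home, 0.066 end. Bar 250 mm long (y), 14 mm thick, top 56 mm above the bench, front face at station x = 7.4 mm + slide; the blue saddle behind it (64 mm wide, top 48 mm up) carries the knob. Loose, it slides with about 2 N and stays put; move it by the knob's wing or push the bar. Tight, it holds 25 N.
- bar_face (a point): Middle of the upper front edge region of the contact bar: on its front face, 54 mm above the bench.
- clamp_knob (a joint): Black wing knob on the saddle, in rad: 0 = loose, 1.4 = hard stop, tight; it grows clockwise seen from above. It begins to bite at about 0.7 and counts as tight above 1.1, loose below 0.4. Needs about 0.2 N m at most, stays where left. At 0 its wing lies along station x, at 1.4 nearly along station y.
- knob_grip (a point): On the knob's axis at the height to grip (80 mm above the bench): the wing is 58 mm long, 13 mm thick and reaches from 56 to 94 mm above the bench; below it a round collar of 38 mm diameter. Moves with the bar: 54 mm behind the bar's front face.
- test_supply: Test supply, fixed: light grey box 140 (x) x 130 (y) x 85 mm, origin at the centre of its underside; the red isolator handle is on its top, on a round yellow plate at the centre.
- isolator (a joint): Red wing handle of the isolator, in rad: 0 = off, 1.57 = on, stops at both ends; it grows clockwise seen from above. A spring detent must be forced past the middle (about 0.15 N m) and then carries it over to the other side; off is below 0.35, on above 1.22. Off: wing along the supply's y (black mark); on: along its x (green mark).
- isolator_grip (a point): On the isolator's axis at the height to grip (117 mm above the bench): wing 60 mm long, 13 mm thick, from 93 to 131 mm above the bench.
- done1: Finished slip ring: black cylinder 56 mm in diameter and 46 mm high with three brass tracks round it, and on top a steel hub 24 mm in diameter and 24 mm tall (70 mm overall); 0.25 kg (varies). Origin: centre of the underside, z along its axis. If present it stands in bay 1 at the start; 1 or 2 of the three are present.
- done2: Finished slip ring: black cylinder 56 mm in diameter and 46 mm high with three brass tracks round it, and on top a steel hub 24 mm in diameter and 24 mm tall (70 mm overall); 0.25 kg (varies). Origin: centre of the underside, z along its axis. If present it stands in bay 2 at the start; 1 or 2 of the three are present.
- done3: Finished slip ring: black cylinder 56 mm in diameter and 46 mm high with three brass tracks round it, and on top a steel hub 24 mm in diameter and 24 mm tall (70 mm overall); 0.25 kg (varies). Origin: centre of the underside, z along its axis. If present it stands in bay 3 at the start; 1 or 2 of the three are present.
- new1: Waiting slip ring: black cylinder 56 mm in diameter and 46 mm high with three brass tracks round it, and on top a steel hub 24 mm in diameter and 24 mm tall (70 mm overall); 0.25 kg (varies). Origin: centre of the underside, z along its axis. If present it stands on the bench at the start; 2 or 3 of the three are present.
- new2: Waiting slip ring: black cylinder 56 mm in diameter and 46 mm high with three brass tracks round it, and on top a steel hub 24 mm in diameter and 24 mm tall (70 mm overall); 0.25 kg (varies). Origin: centre of the underside, z along its axis. If present it stands on the bench at the start; 2 or 3 of the three are present.
- new3: Waiting slip ring: black cylinder 56 mm in diameter and 46 mm high with three brass tracks round it, and on top a steel hub 24 mm in diameter and 24 mm tall (70 mm overall); 0.25 kg (varies). Origin: centre of the underside, z along its axis. If present it stands on the bench at the start; 2 or 3 of the three are present.
- tote: Blue open tote, loose, 150 (x) x 200 (y) x 65 mm high, walls and floor 4 mm; origin at the centre of its underside. Room for two slip rings side by side along its y.
- sleeve1: Bystander: green open plastic sleeve, 60 mm diameter, 55 mm high, standing among the waiting rings. Leave it alone.
- meter: Bystander: black hand-held meter with a green face, 75 x 135 x 30 mm. Leave it alone.

How it is judged:
By the outcome, as a careful person would: the job done as asked, in the order asked, and still so for the second after the job is handed in, with the robot touching nothing.
Of done1, done2, done3 only 1 to 2 are there at a start; the rules pass over those that are not, and their reading is None.
Of new1, new2, new3 only 2 to 3 are there at a start; the rules pass over those that are not, and their reading is None.
At some moment in a run one of new1, new2, new3 may be knocked a few centimetres aside while the robot is not near it.
It also fails if it takes over 210 s, if anything falls off the work surface, if the arm or the gripper's body presses on something with over 40 N, if the wrist force passes 120 N, or if a joint passes its speed limit or range.

## Working session

There is one attempt and no reset: what is moved stays moved. The work goes in short steps, each a Python script; the robot and the scene stay as the last script left them, time stands still between calls to the robot, and variables do not carry over. Pictures are saved under pics/ and viewed, at most 14 in all, crops included, and the job is handed in when it is done.

```bash
ls; mkdir -p pics; python3 - <<'E'
from workcell import *
import cv2,numpy as np
for n in("scene","top"):
    c=camera(n); cv2.imwrite(f"pics/{n}0.png",c["image"]); np.savez(f"{n}0.npz",**c)
    print(n,c["fx"],c["fy"],c["cx"],c["cy"],np.round(c["cam_to_world"],3).tolist(),[k for k in c], (c["range_z"]>0).mean())
print(read_state()["time"],grip_point_offset)
E
```

```text
pics
scene 582.6595751536292 582.6595751536292 320.1281972316089 242.16557955923525 [[-0.646, -0.559, 0.52, 1139.809], [0.763, -0.48, 0.432, 432.139], [0.008, 0.676, 0.737, 911.338], [0.0, 0.0, 0.0, 1.0]] ['image', 'range_z', 'fx', 'fy', 'cx', 'cy', 'cam_to_world'] 0.9960904947916667
top 528.8275167883653 528.8275167883653 323.5447738640717 240.02926838155645 [[-0.017, 0.992, -0.126, 440.756], [-1.0, -0.017, -0.003, -30.953], [-0.005, 0.126, 0.992, 1048.689], [0.0, 0.0, 0.0, 1.0]] ['image', 'range_z', 'fx', 'fy', 'cx', 'cy', 'cam_to_world'] 0.9960286458333333
0.1 -18.700000000000003
```

View pics/top0.png

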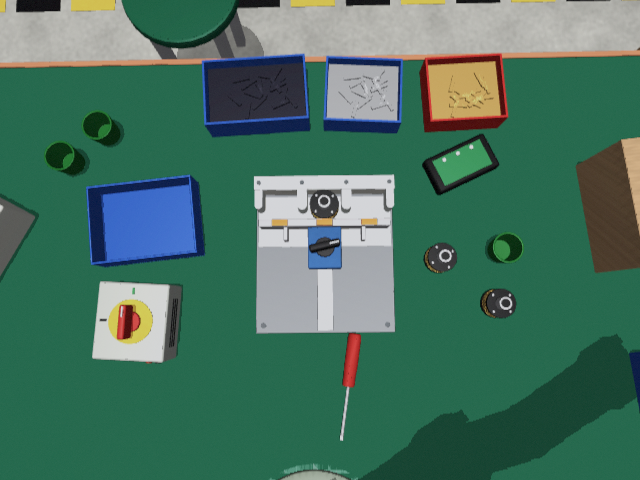

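View pics/scene0.png

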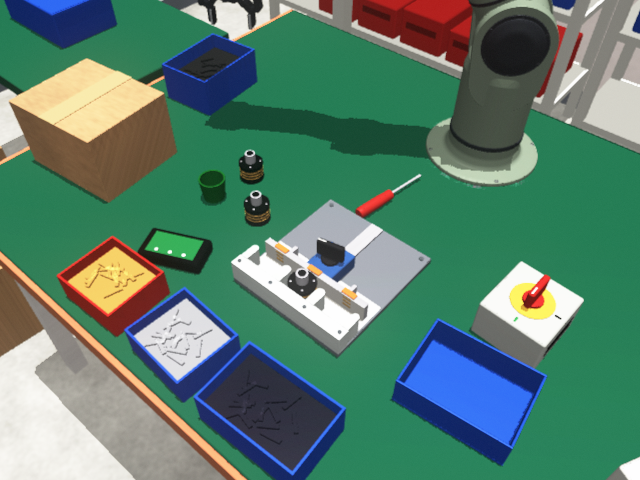

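The top view shows one finished ring in bay 2 with its hub at (324,202). There are two waiting rings, at (441,258) and (499,303), with a sleeve at (508,248). The tote is at (145,220), the supply at (131,321) with its wing along x (on), and the knob at (325,244), tight. The scene view agrees.

```bash
cat >h.py <<'E'
from workcell import *
import cv2,numpy as np
def cloud(c):
    z=c["range_z"]; v,u=np.indices(z.shape)
    p=np.stack([(u-c["cx"])/c["fx"]*z,-(v-c["cy"])/c["fy"]*z,-z,np.ones_like(z)],-1)
    w=(p@np.asarray(c["cam_to_world"]).T)[...,:3]; w[z<=0]=np.nan
    return w
def blobs(mask,w,amin=15):
    n,l,s,_=cv2.connectedComponentsWithStats(mask.astype(np.uint8))
    return [w[l==i] for i in range(1,n) if s[i,4]>=amin]
def rect(p): return cv2.minAreaRect(p[:,:2].astype(np.float32))
def hubs(c,z0):   # steel hub tops at height z0 (mm): centre of min enclosing circle
    w=cloud(c); out=[]
    for p in blobs(abs(w[...,2]-z0)<6,w):
        (x,y),r=cv2.minEnclosingCircle(p[:,:2].astype(np.float32))
        if 8<r<17: out.append((round(x,1),round(y,1),round(r,1),round(float(np.median(p[:,2])),1),len(p)))
    return out
E
cat >m.py <<'E'
from h import *
for n in("top","scene"):
    c=dict(np.load(n+"0.npz")); w=cloud(c); X,Y,Z=w[...,0],w[...,1],w[...,2]
    hsv=cv2.cvtColor(c["image"],cv2.COLOR_BGR2HSV); H,S,V=cv2.split(hsv)
    def show(t,m,amin=60):
        for p in blobs(m,w,amin):
            (cx,cy),(a,b),an=rect(p); print(n,t,np.round([cx,cy,a,b,an],1),"z",np.round(np.median(p[:,2]),1),len(p))
    print(n,"bench z",np.nanmedian(Z[(H>65)&(H<90)&(S>150)]))
    print("hubs bench",hubs(c,70),"station",hubs(c,82))
    st=(Y<170)&(Y>-170)&(X>250)&(X<640)
    show("station",st&(Z>7)&(Z<64)&(S<120),2000)
    show("fence",st&(abs(Z-58)<4)&(S<60)&(V>100),150)
    show("supply",(Y>230)&(abs(Z-85)<4),500)
    show("tote",(Y>150)&(X>350)&(abs(Z-63)<6)&(H>100)&(H<130),60)
    show("isol",(Y>230)&(Z>122)&(Z<140),20)
    show("knob",st&(Z>88)&(Z<100),20)
E
python3 m.py
```

```text
top bench z 0.07624004547983532
hubs bench [(919.4, -53.2, 16.4, 65.5, 36), (920.0, -278.7, 15.6, 66.1, 33), (899.8, -184.5, 9.5, 65.8, 20), (894.5, 5.5, 11.1, 73.7, 18), (839.1, -235.8, 14.6, 65.8, 31), (811.8, -179.5, 12.7, 66.0, 22), (806.8, -244.7, 15.8, 66.0, 41), (797.7, -84.6, 15.6, 65.7, 37), (690.4, 248.6, 14.6, 65.3, 27), (685.7, 293.9, 10.9, 66.2, 22), (681.5, 349.6, 14.3, 65.3, 27), (678.0, 382.5, 15.1, 65.3, 25), (667.3, 418.3, 8.3, 65.0, 22), (655.7, 223.0, 13.3, 65.3, 23), (629.5, -27.9, 9.6, 69.1, 15), (601.7, 217.2, 13.6, 66.6, 24), (557.8, 410.1, 9.8, 65.5, 22), (531.5, -252.1, 12.0, 70.0, 133), (542.4, 276.7, 9.5, 65.6, 15), (536.6, 326.9, 13.2, 65.4, 24), (442.1, -358.4, 11.9, 70.3, 142)] station [(635.7, -29.1, 11.8, 82.5, 124)]
top station [516.1 -28.5 270.2 249.2  89.6] z 12.7 15882
top fence [600.9  17.3  62.8  14.   89.1] z 56.3 201
top fence [600.1 -75.8  63.   13.   87.7] z 56.3 185
top supply [420.7 323.  131.  139.6  86.2] z 85.1 4768
top tote [908.3 184.8  31.8  64.2  42.8] z 63.9 97
top tote [611.  317.4 151.  202.    5.6] z 63.9 1059
top isol [421.  32
[... 194 characters left out ...]
1), (638.2, -27.9, 11.3, 69.8, 54), (543.4, 264.3, 14.1, 65.7, 34)] station [(635.5, -28.8, 13.4, 82.8, 126), (802.6, 25.6, 14.0, 77.0, 24), (800.4, 72.2, 10.5, 76.7, 18), (864.1, 2.0, 8.8, 76.8, 18), (892.6, 3.4, 8.9, 76.9, 21), (912.4, 5.5, 8.9, 76.4, 18)]
scene station [513.2 -28.9 272.7 255.   89.7] z 14.0 10438
scene fence [602.1 -29.7 251.1  18.8  89.7] z 56.8 574
scene supply [421.8 323.1 130.2 143.3  86.1] z 85.9 4059
scene tote [611.7 316.3 153.2 199.6   5.6] z 64.1 1575
scene tote [794.9 169.9   2.9  38.3   4.3] z 62.9 70
scene tote [866.5 196.1  48.7 137.4  70.2] z 62.8 249
scene isol [422.1 323.4  13.7  60.9  87. ] z 130.5 241
scene knob [554.6 -28.5  16.6  57.3  13.3] z 93.9 197
```

```bash
cat >>h.py <<'E'
YAW=np.radians(-0.35); O=np.array([540.3,-28.4])
def R(a): return np.array([[np.cos(a),np.sin(a),0],[np.sin(a),-np.cos(a),0],[0,0,-1.]])
def st(x,y): return O+np.array([[np.cos(YAW),-np.sin(YAW)],[np.sin(YAW),np.cos(YAW)]])@[x,y]
def pick(p,a,turn=0.):
    """a or a+pi whose last joint stays mid-range over a turn (ccw from above, q7 falls as a grows)"""
    best=None
    for k in(-1,0,1):
        q=inverse_kinematics(p,R(a+k*np.pi))
        if q is None: continue
        m=max(abs(q[6]),abs(q[6]-turn))
        if best is None or m<best[0]: best=(m,a+k*np.pi,q)
    return best
def twist(turn):  # ccw seen from above, rad
    q=np.array(read_state()["qpos"]); q[6]-=turn; goto_joints(q.tolist())
def over(xy,a,turn=0.,z=220):
    p=[*xy,z]; b=pick(p,a,turn); movep(p,R(b[1])); return b
def down(z,**k): e=read_state()["eef_pos"]; return movel([e[0],e[1],z],**k)
def stat(t=""):
    s=read_state(); print(t,"t",round(s["time"],1),"tcp",np.round(s["eef_pos"],1),"gap",round(s["finger_gap"],1),"F",np.round(s["ft_force"],1),"T",np.round(s["torque"],2),"q7",round(s["qpos"][6],2))
ISO=np.array([421.5,323.]); SUP=np.radians(-3.8)
E
python3 - <<'E'
from h import *
p=[*ISO,220]
for turn in(np.pi/2,):
    b=pick(p,SUP,turn); print(b)
    q=inverse_kinematics(p,R(b[1])); q2=inverse_kinematics(p,R(b[1]+.3)); print(np.round(np.array(q2)-q,2))
for n,xy in(("knob",st(13.4,0)),("knobback",st(-46.6,0)),("tote",(611,317)),("b1",st(85,-85)),("n1",(531.5,-252)),("n2",(441.7,-357.8))):
    b=pick([*xy,61],YAW+ (0 if "k" not in n else -1.36), 1.36 if n=="knob" else 0); print(n,xy,b and (round(b[0],2),round(b[1],2)))
c=dict(np.load("top0.npz")); w=cloud(c); X,Y,Z=w[...,0],w[...,1],w[...,2]
m=(Y<150)&(Y>-190)&(X>350)&(X<715)&(Z>7)&(Z<64)
for p in blobs(m,w,3000): print(rect(p),len(p))
E
```

```text
(np.float64(1.4789053538488754), np.float64(3.0752701420140087), array([ 0.07916834,  0.68690926, -1.25960313,  1.81994037,  0.71062972,
        1.18226242,  0.09189097]))
[-0.   -0.    0.01  0.   -0.01 -0.    0.3 ]
knob [553.69974999 -28.48185543] (np.float64(1.65), np.float64(1.78))
knobback [493.70086945 -28.11533857] (np.float64(0.33), np.float64(1.78))
tote (611, 317) (np.float64(0.48), np.float64(3.14))
b1 [ 624.77918187 -113.91764631] (np.float64(1.15), np.float64(3.14))
n1 (531.5, -252) (np.float64(1.22), np.float64(-0.01))
n2 (441.7, -357.8) (np.float64(0.98), np.float64(-0.01))
((521.493408203125, -28.567337036132812), (270.2548522949219, 340.6814880371094), 89.46815490722656) 21427
```

```bash
sed -i 's/abs(q\[6\]-turn)/abs(q[6]+turn)/; s/q\[6\]-=turn/q[6]+=turn/; s/q7 falls as/q7 grows as/' h.py
python3 - <<'E'
from h import *
open_gripper()
over(ISO,SUP,np.pi/2); stat("over")
down(98,guard=15); stat("down"); clamp(); stat("clamped")
twist(1.55); stat("turned"); open_gripper(); down(220); stat("up")
over(st(13.4,0),YAW-1.36,1.36,z=180); stat("over knob")
c=camera("top"); w=cloud(c)
cv2.imwrite("pics/top1.png",c["image"])
c=camera("wrist"); cv2.imwrite("pics/wr1.png",c["image"])
for p in blobs((w[...,1]>230)&(w[...,2]>122)&(w[...,2]<140),w,60): print("isol",rect(p))
E
```

```text
over t 3.5 tcp [422.  322.5 219.9] gap 85.3 F [-0.7  0.   0.1] T [-0.02  0.01 -0.05] q7 0.09
down t 4.4 tcp [422.2 322.8  98.7] gap 85.6 F [ 0.9  0.1 -0.6] T [-0.   -0.05 -0.01] q7 -0.05
clamped t 5.1 tcp [422.1 323.1  98.3] gap 12.0 F [1.6 5.1 2.8] T [ 0.92 -0.24  0.02] q7 -0.05
turned t 6.5 tcp [421.2 324.5  98.4] gap 12.4 F [-4.1  9.8 -3.9] T [2.2  0.66 0.07] q7 1.5
up t 8.2 tcp [422.  322.7 219.2] gap 85.3 F [ 0.5 -0.4 -1.1] T [ 0.   -0.02 -0.03] q7 1.64
over knob t 9.8 tcp [553.6 -27.6 179.8] gap 85.3 F [-1.5 -0.2  0.4] T [-0.01  0.   -0.04] q7 -0.17
isol ((420.7786560058594, 323.45587158203125), (61.05669403076172, 13.096097946166992), 84.86283874511719)
```

```bash
python3 - <<'E'
from h import *
down(61,guard=15); stat("down"); clamp(); stat("clamped")
twist(1.37); stat("turned")
e=read_state()["eef_pos"]
d=np.append(st(1,0)-st(0,0),0)
g=movel((np.array(e)-62*d).tolist(),max_speed=60,guard=15); print(g); stat("back")
open_gripper(); down(180); stat("up")
over((611,317),np.pi,z=220)
c=camera("top"); w=cloud(c); np.savez("top2.npz",**c); X,Y,Z=w[...,0],w[...,1],w[...,2]
cv2.imwrite("pics/top2.png",c["image"])
for p in blobs((abs(Y)<150)&(X<700)&(Z>88)&(Z<100),w,60): print("knob",rect(p))
for p in blobs((abs(Y+28)<140)&(X<660)&(X>450)&(abs(Z-56)<3),w,100): print("bar",rect(p),len(p))
print([h for h in hubs(c,82)+hubs(c,70) if h[4]>90])
E
```

```text
down t 10.9 tcp [554.1 -27.6  61.7] gap 85.9 F [ 0.1 -0.2  0.3] T [-0.   -0.07  0.  ] q7 -0.28
clamped t 11.5 tcp [553.4 -27.7  61.2] gap 12.6 F [-4.6 -0.3  6.8] T [-0.12  0.61  0.09] q7 -0.28
turned t 12.8 tcp [552.9 -29.   61.2] gap 12.0 F [-4.2 -6.1  3.6] T [-1.15  0.68 -0.52] q7 1.09
True
back t 13.8 tcp [493.  -28.6  61.2] gap 12.2 F [ 3.7 -0.5  0.8] T [-0.17 -0.66 -0.38] q7 1.04
up t 15.4 tcp [492.1 -29.1 179.3] gap 85.5 F [0.5 0.3 0. ] T [0.01 0.03 0.01] q7 1.2
knob ((493.8331298828125, -28.517337799072266), (12.679146766662598, 56.20426559448242), 89.08450317382812)
bar ((642.4099731445312, -71.89705657958984), (34.939056396484375, 19.086450576782227), 0.01630830392241478) 122
bar ((642.8106079101562, -154.97825622558594), (13.758026123046875, 32.91810989379883), 88.24993133544922) 100
bar ((642.4588012695312, 13.005332946777344), (17.35051727294922, 34.355838775634766), 89.54428100585938) 124
bar ((633.9364013671875, -29.80744743347168), (53.62820053100586, 50.56718444824219), 89.93727111816406) 338
bar ((541.1309814453125, -74.3799057006836), (13.929804801940918, 81.1363525390625), 0.865155041217804) 226
bar ((541.0918579101562, -134.8535614013672), (36.172508239746094, 13.716337203979492), 88.81492614746094) 114
bar ((542.0266723632812, 36.965919494628906), (115.40342712402344, 13.845420837402344), 88.98371887207031) 366
[(635.7, -29.1, 12.0, 82.2, 125), (531.0, -252.5, 12.2, 70.3, 134), (442.1, -358.7, 12.3, 70.2, 139)]
```

View pics/top2.png

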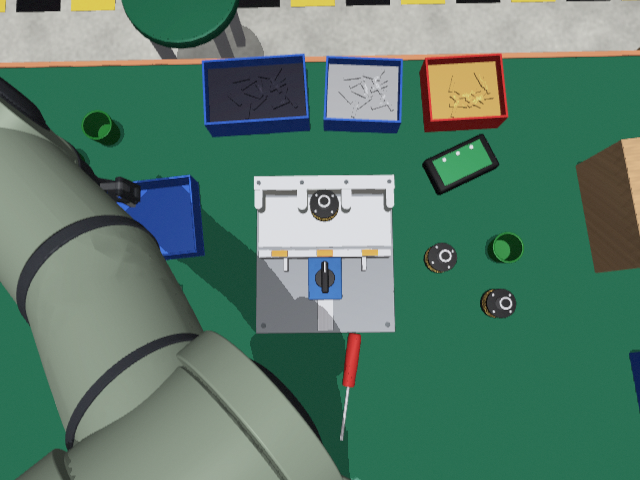

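The view shows the wing along x at (325,277) and the bar back on the fixture at row 252. The rings are unmoved, and the bays agree with the pose to about 1 mm.

```bash
sed -i 's/540.3,-28.4/540.4,-28.8/' h.py; cat >>h.py <<'E'
G=48.5
def grab(xy,base,a):
    over(xy,a,z=200); down(base+G,guard=15); clamp(); stat("grab"); down(200)
    s=read_state(); stat("lifted"); assert s["finger_gap"]>18
def put(xy,base,a):
    e=read_state()["eef_pos"]
    movel([*xy,200],R(a),max_speed=200)
    down(base+G+15); down(base+G-1,max_speed=30,guard=5); stat("put"); open_gripper(); down(200); stat("left")
E
python3 - <<'E'
from h import *
a=pick([635.6,-29,61],YAW)[1]
grab((635.6,-29.1),12,a)
T=(611.3,317.)
b=pick([*T,60],np.radians(5.6)); print(a,b[1])
if abs(b[1]-a)>1.5: b=(0,b[1]-np.pi*np.sign(b[1]-a))
put(T,4,b[1])
over((531.,-200),0,z=300)
over((560.,-420),0,z=300)
c=camera("top"); w=cloud(c)
print([h for h in hubs(c,76)+hubs(c,70) if h[4]>90])
E
```

```text
grab t 20.4 tcp [635.6 -28.7  60.7] gap 21.6 F [-1.6 -0.4  3.2] T [ 0.01  0.03 -0.  ] q7 -0.89
lifted t 21.4 tcp [635.2 -28.5 199.1] gap 21.8 F [-0.3  0.3 -2.1] T [ 0.05 -0.02 -0.05] q7 -1.0
-0.006108652381980153 3.2393310917014757
put t 24.9 tcp [612.1 315.8  52.6] gap 21.7 F [-1.7 -1.2  8.9] T [-0.01  0.32  0.03] q7 -1.34
left t 26.6 tcp [611.2 315.8 199.1] gap 85.3 F [ 0.1 -0.  -1. ] T [0.02 0.04 0.03] q7 -1.44
[(611.9, 315.5, 12.2, 74.0, 129), (612.1, 315.2, 12.3, 73.6, 130), (530.8, -252.5, 12.1, 70.3, 133)]
```

```bash
python3 - <<'E'
from h import *
def done(xy,nest):
    a=pick([*xy,61],YAW)[1]; grab(xy,0,a); put(st(87,nest),12,a)
done((531.1,-252.3),-85)
over((611.,250),0,z=250)
c=camera("top"); cv2.imwrite("pics/top3.png",c["image"])
H=[h for h in hubs(c,70) if h[4]>90 and h[1]<-100 and 300<h[0]<620]; print(H,[h for h in hubs(c,82) if h[4]>90])
E
```

```text
grab t 32.1 tcp [ 531.9 -252.3   48.7] gap 22.5 F [-0.4 -0.8  4.9] T [ 0.04  0.02 -0.  ] q7 -0.47
lifted t 33.2 tcp [ 531.6 -252.   199.2] gap 21.9 F [-0.3 -0.4 -2.3] T [ 0.04  0.02 -0.03] q7 -0.61
put t 35.7 tcp [ 626.5 -116.2   60.6] gap 22.0 F [0.1 0.2 9.2] T [ 0.19  0.2  -0.01] q7 -0.77
left t 37.4 tcp [ 625.7 -115.5  199.2] gap 85.6 F [ 0.9 -0.8 -0.4] T [ 0.04  0.02 -0.03] q7 -0.88
[(442.0, -358.6, 12.0, 70.2, 138)] [(634.3, -109.5, 11.9, 81.9, 131)]
```

View pics/top3.png

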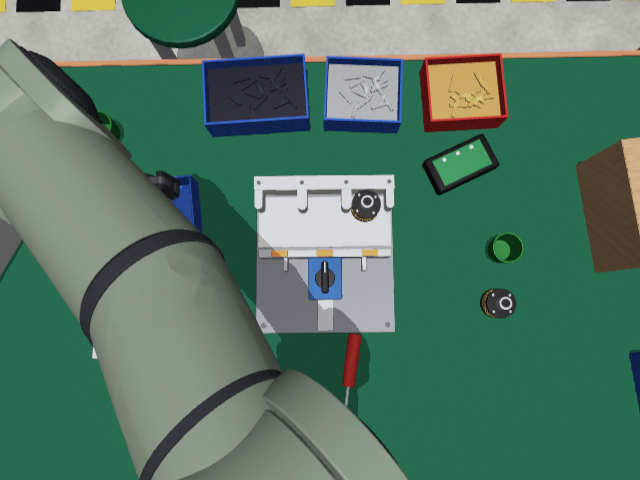

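The view shows the ring in bay 1 with its hub at (366,201). It has shifted about 8 mm inward and 5 mm sideways since I released it, probably from the knock, but it is still in its bay. The last waiting ring is at (505,303), unmoved.

```bash
python3 - <<'E'
from h import *
xy=(442.,-358.3)
a=pick([*xy,61],YAW)[1]; grab(xy,0,a); put(st(87,85),12,a)
over((611.,280),0,z=250)
c=camera("top"); cv2.imwrite("pics/top4.png",c["image"]); w=cloud(c);Z=w[...,2]
print([h for h in hubs(c,82)+hubs(c,70) if h[4]>90])
for p in blobs((abs(w[...,1])<150)&(w[...,0]<580)&(Z>88)&(Z<100),w,60): print("knob",rect(p))
E
```

```text
grab t 43.3 tcp [ 442.8 -357.8   48.7] gap 21.9 F [ 1.  -0.3  3.3] T [ 0.04  0.01 -0.03] q7 -0.54
lifted t 44.5 tcp [ 442.5 -357.4  199.2] gap 21.9 F [-0.2  0.1 -2.2] T [-0.04  0.    0.  ] q7 -0.65
put t 48.4 tcp [628.3  54.7  60.6] gap 22.4 F [-1.1 -1.2  6.8] T [0.02 0.17 0.01] q7 -1.33
left t 50.1 tcp [627.3  54.9 199.1] gap 85.5 F [ 0.1 -0.6  0.3] T [0.03 0.   0.04] q7 -1.41
[(633.5, -110.0, 12.4, 82.1, 133)]
```

View pics/top4.png

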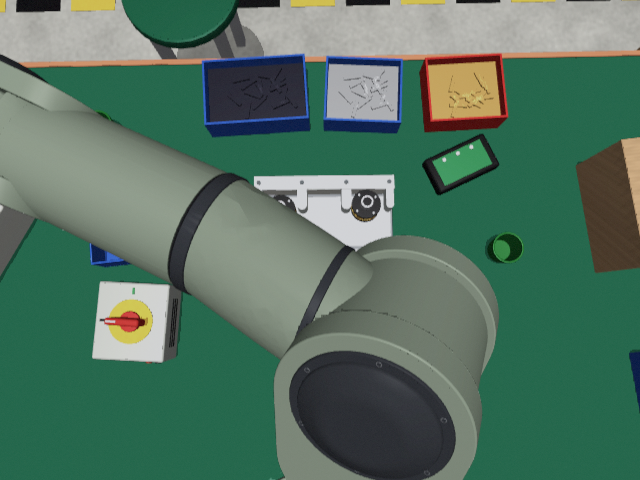

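The arm covers part of this view. Both rings are in their bays: bay 1 at (366,203) and bay 3 partly hidden at (284,202). Next is the bar.

```bash
python3 - <<'E'
from h import *
over((493.8,-28.5),YAW,-1.4,z=180)
c=camera("scene"); np.savez("s5.npz",**c); print([h for h in hubs(c,82) if h[4]>60])
down(61,guard=15); clamp(); stat("grip")
d=np.append(st(1,0)-st(0,0),0); e=np.array(read_state()["eef_pos"])
g=movel((e+55*d).tolist(),max_speed=60,guard=20); print(g); stat("55")
e=np.array(read_state()["eef_pos"])
g=movel((e+10*d).tolist(),max_speed=15,guard=10); print(g); stat("fwd")
E
```

```text
[(634.3, -108.8, 13.0, 82.5, 118), (627.9, 53.5, 12.6, 82.5, 132)]
grip t 55.2 tcp [494.7 -28.3  61.3] gap 12.2 F [-1.2 -6.7  9.1] T [-1.47  0.24  0.03] q7 0.55
False
55 t 56.2 tcp [550.1 -28.9  61.3] gap 12.0 F [ 2.1 -3.   3.2] T [-0.72 -0.35 -0.02] q7 0.63
True
fwd t 56.7 tcp [554.6 -29.   61.3] gap 12.3 F [-3.5 -1.4  9. ] T [-0.12  0.62 -0.09] q7 0.64
```

```bash
python3 - <<'E'
from h import *
d=np.append(st(1,0)-st(0,0),0); e=np.array(read_state()["eef_pos"])
print(movel((e+4*d).tolist(),max_speed=15,guard=15)); stat("push")
twist(-1.38); stat("tight")
open_gripper(); down(180)
over((480.,200),0,z=300)
c=camera("scene"); np.savez("s6.npz",**c);cv2.imwrite("pics/s6.png",c["image"])
print("hubs",[h for h in hubs(c,82) if h[4]>60]); w=cloud(c); X,Y,Z=w[...,0],w[...,1],w[...,2]
for p in blobs((abs(Y)<150)&(X<600)&(Z>88)&(Z<100),w,60): print("knob",rect(p))
for p in blobs((abs(Y+28)<140)&(X<620)&(X>500)&(abs(Z-56)<3),w,100): print("bar",rect(p),len(p))
stat()
E
```

```text
True
push t 56.9 tcp [554.6 -29.   61.3] gap 12.1 F [-4.9 -2.3 11.6] T [-0.14  0.9  -0.1 ] q7 0.64
tight t 58.2 tcp [554.7 -29.   61.4] gap 12.3 F [-0.3 -4.3  5.4] T [-0.75 -0.07 -0.02] q7 -0.74
hubs [(635.5, -110.1, 13.1, 82.7, 114), (637.2, 53.7, 13.0, 82.7, 137)]
knob ((554.7759399414062, -28.12718963623047), (16.93796730041504, 56.76258087158203), 9.68782901763916)
bar ((606.6800537109375, -29.298179626464844), (250.22689819335938, 27.0047607421875), 89.5844955444336) 627
 t 61.0 tcp [480.4 198.9 299.2] gap 85.4 F [ 0.  -0.4 -0.4] T [-0.02  0.02 -0.01] q7 0.55
```

View pics/s6.png

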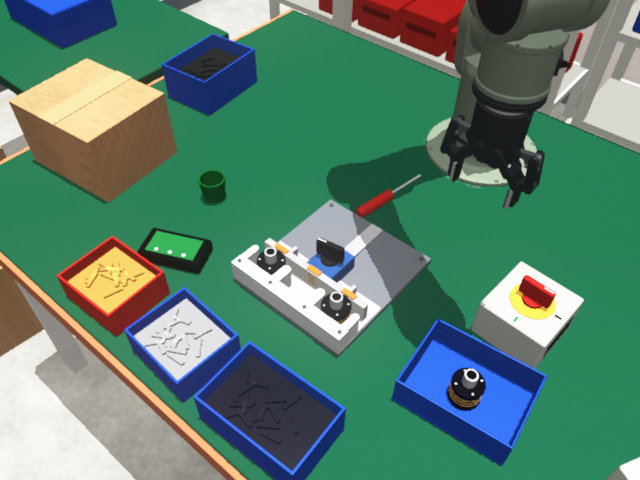

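Both rings are home: hubs at (270,254) and (336,298), within 1 mm of the nests. The knob is tight at about 1.39 rad. The finished ring stands in the tote at (468,385). Now the isolator goes back on.

```bash
python3 - <<'E'
from h import *
over(ISO,SUP+np.pi/2-.02,-np.pi/2); down(98,guard=15); clamp(); stat("grip")
twist(-1.55); stat("on"); open_gripper(); down(220)
over((300.,-480),0,z=300)
c=camera("top"); w=cloud(c); X,Y,Z=w[...,0],w[...,1],w[...,2]; cv2.imwrite("pics/top7.png",c["image"])
for p in blobs((Y>230)&(X<500)&(Z>122)&(Z<140),w,60): print("isol",rect(p))
for p in blobs((abs(Y)<150)&(X<600)&(Z>88)&(Z<100),w,60): print("knob",rect(p))
print("hubs",[h for h in hubs(c,82)+hubs(c,74) if h[4]>60]); stat()
E
```

```text
grip t 63.6 tcp [421.1 322.5  98.3] gap 12.4 F [-8.1 -2.8  8.2] T [-0.54  1.67  0.06] q7 1.4
on t 65.1 tcp [420.  323.3  98.4] gap 11.9 F [-8.2  3.9  0. ] T [ 0.81  1.47 -0.06] q7 -0.15
isol ((421.04376220703125, 323.32464599609375), (15.053096771240234, 58.672035217285156), 84.8541259765625)
knob ((554.4620971679688, -28.496845245361328), (13.455554962158203, 56.82872772216797), 10.774904251098633)
hubs [(635.8, -109.6, 11.9, 82.2, 128), (636.8, 53.6, 11.8, 82.1, 128), (612.3, 315.2, 12.3, 74.2, 136)]
 t 69.6 tcp [ 300.7 -479.5  299.9] gap 85.6 F [-0.7 -0.8  0.2] T [0.01 0.   0.  ] q7 -1.05
```

View pics/top7.png

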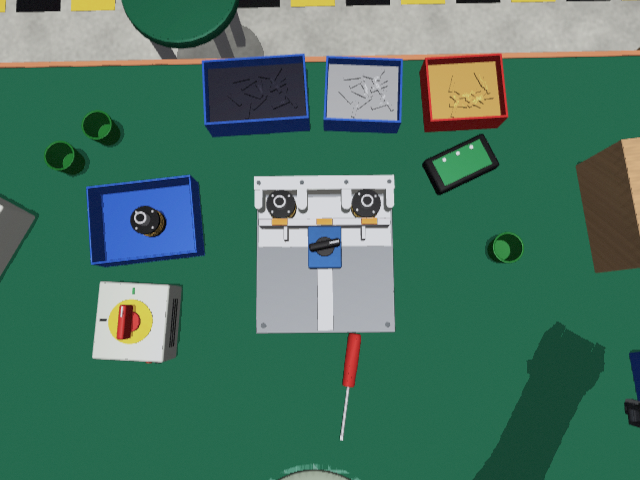

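The isolator is on (wing vertical at (125,321)), both rings are home at (281,202) and (367,201), and the finished ring is in the tote at (142,217). Everything else is where it was.

```bash
python3 -c "
from workcell import *
print(finish_job())"
```

```text
the job is handed in; nothing more can be done
None
```

The job is handed in after about 70 s of robot time: the finished ring is upright in the tote, both waiting rings are pressed home in bays 1 and 3, the knob is tight and the isolator is back on; the verdict was not shown.

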